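Size a turned shaft in the graded ring gauge

ROBOT

A 6-joint arm with a two-finger parallel gripper is mounted at the origin on the work surface. World frame = base frame: x ahead of the robot, y to its left, z up, the work surface at z = 0. Lengths are in mm, angles in rad, forces in N, time in s.
With the tool pointing down it reaches from about 400 to 825 mm from the base axis. Payload 7 kg.
Tool frame: the origin (TCP) lies at the very end of the fingers, on their centre line; the grasp point (between the pads) lies 19 mm behind it; z points along the fingers, y is the direction in which the jaws open and shut (so a half turn about z gives the same grasp; the last joint's range is limited). The gripper opens to 88 mm and grips with 3 to 60 N. Pads are 19 mm wide; open, the fingers measure 130 mm over their backs; the gripper's body (78 mm by 193 mm) begins 47 mm behind the grasp point.
Start: joints at [1.539, 0.359, 0.012, 0, -1.224, -0.288], TCP at [212.213, 640.75, 226.561] pointing down, gripper open.
Joint ranges: [-3.07, 3.07], [-1.43, 2.12], [-1.02, 1.25], [-3.03, 1.67], [-3.05, -0], [-3.03, 3.03]. Speed limits (rad/s): [2.39, 2.39, 3.01, 3.14, 3.14, 3.14].

INTERFACE

Orientations are given as a unit quaternion [x, y, z, w].
In Python, from plant import bot gives the robot as it stands. Calls block until the motion is done:
- bot.move_ptp(position, orientation): joint-space move of the TCP to a pose.
- bot.line_to(position, velocity=150, ori=None): straight line of the TCP; ori=None keeps the orientation; velocity is the mean speed in mm/s.
- bot.move_joints(angles): joint-space move.
- bot.move_gripper(opening, force=None): finger opening in mm; force is the grip in N (None keeps the last); returns when the fingers have stopped.
- bot.pause(seconds).
- bot.solve_ik(position, orientation): joint angles nearest the present ones, or None.
- bot.read_state(): the state.
- bot.camera(name): name is "side" or "top"; returns the picture (420x560x3 uint8, red, green, blue); there is no depth.
- bot.get_calibration(name): a dict with "fx", "fy", "cx", "cy" (pixels), "view" (4x4, takes a point from world to camera coordinates). Camera axes: x right, y up, looking along -z (the intrinsics and any distortion apply to the point x, -y, -z); pixel columns grow to the right and rows downward; lengths in mm; the calibration is good to about 2 mm. A picture is of the moment at which its call begins. get_calibration takes no time and is no camera call.
A pose or a line that the arm cannot do raises bot.Unreachable and nothing moves.
- bot.close_job(): hands the job in, once; it reports no verdict.
The state is a dict: "t": time; "joint_pos": joint angles; "qvel": joint speeds; "tau": joint torques, N m; "tcp_pos": TCP position; "eef_rot": TCP orientation; "contact_force": force on the tool from outside, world axes, zero at the start; "moment": the same for the moment, N m; "width": finger opening in mm.
Only numpy, scipy, OpenCV 4.12 (cv2) and the standard library are available. Lean on these libraries where they do the work, as an engineer would, in place of code of your own. Each camera call takes 0.05 s, during which the arm holds its last target. There are 200 camera calls.

TASK

Take the thicker of the two aluminium shafts out of the rack and lay it level on the two V supports of the ring gauge with its chamfered nose through the first (largest) ring, and let go of it there. Then take hold of it again on its tail half, push it on through the shrinking rings until one of them stops it, and leave it resting there against that ring. Leave the thinner shaft in the rack and everything else on the bench where it is.

Things in the scene. Friction and masses are not known exactly. Their poses are not given: they have to be found in the camera images.
- shaft: the thicker shaft: plain round aluminium bar, 30 mm diameter, 200 mm long, about 0.37 kg (varies). Origin at its centre, on its axis (also its centre of mass); its x axis runs along it from tail to nose. The tail is square-cut with two thin dark lines 7 and 13 mm from its end. It may roll about its own axis.
- shaft_nose (a point): centre of the thicker shaft's nose end face, 100 mm along its x from its centre. The nose has a conical chamfer, 2.5 mm radially over the last 6 mm, so the end face is 25 mm across
- shaft_tail (a point): centre of the thicker shaft's tail end face, at x = -100 mm
- slim_shaft: the thinner shaft, same shape, 20 mm diameter, 200 mm long; stays in the rack. Origin at its centre, x from tail to nose.
- rack: fixed shaft rack, base 230 x 170 x 10 mm, origin under its centre, x axis along the shafts, places at y = +45 and -45 mm (either shaft in either). Each lies nose to +x, centre near x = 0, on floors 35 mm above the table (thicker shaft's axis at 50 mm), may roll 4 mm sideways. From x = -108 to -30 mm the tail lies in a channel with 5 mm walls 38 mm apart, 60 mm high: no grip there.
- rack_gap (a point): point 20 mm from the rack's centre along its x, 50 mm above the table, midway between the two places: from x = -30 to 70 mm the shafts are free on both sides, with only the 10 mm base beneath, and can be gripped from above and lifted straight up. From x = 70 to 85 mm the nose lies between low walls, up to 45 mm high.
- gauge: fixed ring gauge, origin on the table below the first ring; its y axis is the passing direction. Five upright steel rings, 60 mm outside diameter, 8 mm thick, on a common level axis 60 mm above the table, centres at y = 0, 40, 80, 120, 160 mm, bores 44, 38, 33, 22, 14 mm; ring tops 90 mm high. Base 80 mm wide, 12 mm high, y = -140 to 184 mm.
- supports (a point): point on the rings' axis (60 mm high) midway between two V supports, 10 mm thick, at y = -35 and -115 mm of the gauge, before the rings. They carry the 30 mm shaft on the rings' axis. Narrower (28 mm) than the shaft, tops 10 mm below the axis: fingers gripping the shaft from above pass beside them.
- ring1 (a point): centre of the first, largest ring (bore 44 mm), 60 mm above the table
- ring4 (a point): centre of the fourth ring (bore 22 mm), 120 mm along the gauge's y from the first. The thicker shaft passes three rings; its end face is stopped by this ring's near face, 116 mm along the gauge's y
- wrench: bystander: steel spanner, about 160 mm, lying on the table; origin at its underside
- screwdriver: bystander: screwdriver, about 170 mm, lying on the table; origin at its underside
- caliper: bystander: sliding caliper, 170 mm, lying on the table; origin at its underside
- solvent: bystander: white round bottle, 60 mm diameter, 150 mm tall; origin at its underside
- grease: bystander: squat amber jar, 64 mm diameter, 60 mm tall; origin at its underside
- weight: bystander: brass check weight with a knob, 48 mm diameter, 68 mm tall; origin at its underside
- carton: bystander: closed cardboard box, 90 x 130 x 50 mm; origin at its underside

How it is judged:
By the outcome, as a careful person would: the job done as asked, in the order asked, and still so for the second after the job is handed in, with the robot touching nothing.
It also fails if it takes over 45 s, if anything falls off the work surface, if the arm or the gripper's body presses on something with over 40 N, if the wrist force passes 120 N, or if a joint passes its speed limit or range.

## Working session

There is one attempt and no reset: what is moved stays moved. The work goes in short steps, each a Python script; the robot and the scene stay as the last script left them, time stands still between calls to the robot, and variables do not carry over. Pictures are saved under pics/ and viewed, about 8 in all and at most 12, crops included, and the job is handed in when it is done.

```bash
ls; mkdir -p pics
python3 - <<'E'
from plant import bot
import cv2,numpy as np
np.set_printoptions(precision=3,suppress=True)
for n in("side","top"):
    im=bot.camera(n); cv2.imwrite(f"pics/{n}0.png",im[:,:,::-1])
    c=bot.get_calibration(n); print(n,{k:v for k,v in c.items() if k!="view"}); V=np.array(c["view"]);print(V); print(-V[:3,:3].T@V[:3,3])
print(bot.read_state())
E
```

```text
pics
side {'fx': 440.22110310421857, 'fy': 440.22110310421857, 'cx': 275.9359871372718, 'cy': 204.15310518784946}
[[    0.954    -0.299    -0.     -519.573]
 [    0.203     0.649     0.733  -232.816]
 [   -0.219    -0.7       0.68  -1166.63 ]
 [    0.        0.        0.        1.   ]]
[ 287.969 -820.191  964.129]
top {'fx': 476.4920906631927, 'fy': 476.4920906631927, 'cx': 282.8555969763208, 'cy': 205.59262530621822}
[[   -0.011    -1.       -0.009    87.281]
 [    0.985    -0.012     0.17   -571.493]
 [   -0.17     -0.007     0.985 -1525.737]
 [    0.        0.        0.        1.   ]]
[ 304.979   68.98  1601.351]
{'t': 0.1, 'joint_pos': array([ 1.539,  0.359,  0.011, -0.   , -1.224, -0.288]), 'qvel': array([ 0.   , -0.002,  0.003,  0.001,  0.002, -0.001]), 'tau': array([ -0.001, -58.416,  29.375,   7.016,   0.01 ,  -0.   ]), 'tcp_pos': array([212.091, 640.333, 225.671]), 'eef_rot': array([ 0.987, -0.159, -0.   ,  0.001]), 'contact_force': array([ 0.637, -0.343, -0.888]), 'moment': array([0.01 , 0.045, 0.003]), 'width': 87.61371503128188}
```

View pics/top0.png

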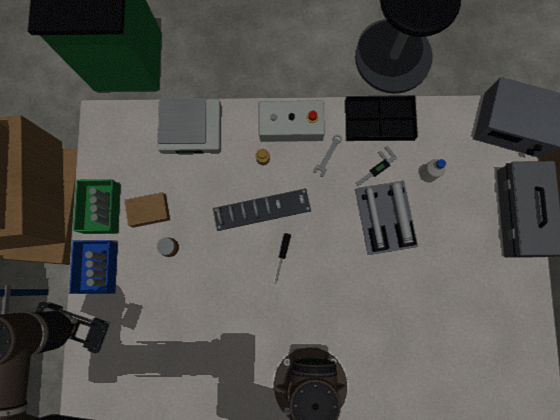

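View pics/side0.png

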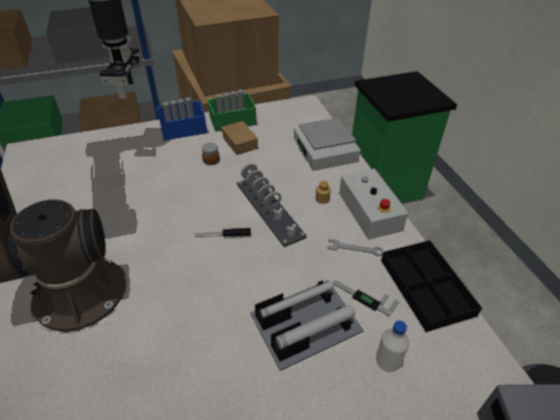

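The top view shows the rack at about (388,217), with the thicker shaft on the right (channel and tail towards the robot). The gauge is at about (262,209), with its supports at the right-hand end. I'll zoom in with a montage.

Run:
```python
import cv2,numpy as np
t=cv2.imread("pics/top0.png"); s=cv2.imread("pics/side0.png")
def crop(im,x0,y0,x1,y1,k): 
    o=cv2.resize(im[y0:y1,x0:x1],None,fx=k,fy=k,interpolation=cv2.INTER_CUBIC)
    o=cv2.convertScaleAbs(o,alpha=1.3)
    for x in range((x0+9)//10*10,x1,10): cv2.line(o,((x-x0)*k,0),((x-x0)*k,6 if x%50 else 14),(0,255,255),1); 
    for x in range((x0+49)//50*50,x1,50): cv2.putText(o,str(x),((x-x0)*k,24),0,.4,(0,255,255),1)
    for y in range((y0+9)//10*10,y1,10): cv2.line(o,(0,(y-y0)*k),(6 if y%50 else 14,(y-y0)*k),(0,255,255),1)
    for y in range((y0+49)//50*50,y1,50): cv2.putText(o,str(y),(15,(y-y0)*k),0,.4,(0,255,255),1)
    return o
a=crop(t,200,170,430,265,3)
cv2.imwrite("pics/topz.png",a)
b=crop(s,230,155,410,365,3); b=b[:600]
cv2.imwrite("pics/sidez.png",b); print(a.shape,b.shape)
```

```text
(285, 690, 3) (600, 540, 3)
```

View pics/topz.png

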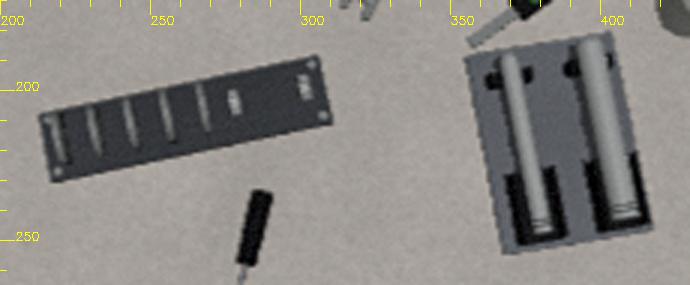

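View pics/sidez.png

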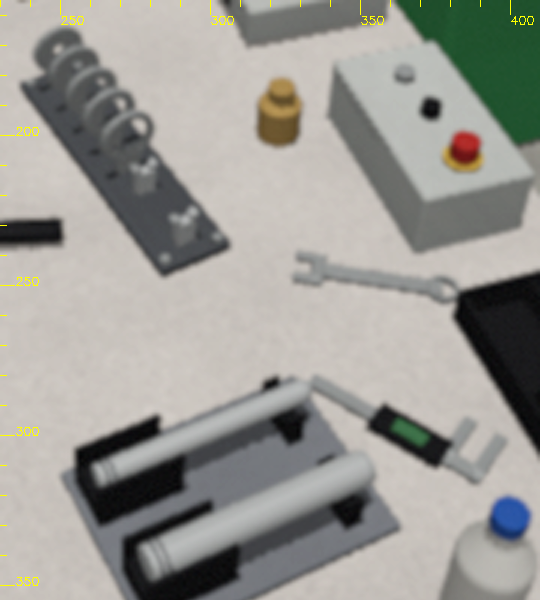

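The thicker shaft is on the right of the top view, with its tail lines at about (405,240) and its nose at about (394,182). The V supports are at (275,203) and (299,198), and ring 1 is at about (265,205). Next I'll measure by masks and rays in both views.

```bash
cat > h.py <<'E'
import cv2,numpy as np
from plant import bot
np.set_printoptions(precision=1,suppress=True)
C={n:bot.get_calibration(n) for n in("side","top")}
def rays(n,px):
    c=C[n];V=np.array(c["view"]);px=np.atleast_2d(px).astype(float)
    d=np.c_[(px[:,0]-c["cx"])/c["fx"],-(px[:,1]-c["cy"])/c["fy"],-np.ones(len(px))]@V[:3,:3]
    return -V[:3,:3].T@V[:3,3],d/np.linalg.norm(d,axis=1,keepdims=True)
def plane(n,px,z):
    o,d=rays(n,px);return o+d*((z-o[2])/d[:,2:])
def tri(p_top,p_side):
    A=np.zeros((3,3));b=np.zeros(3);L=[]
    for n,p in(("top",p_top),("side",p_side)):
        o,d=rays(n,p);P=np.eye(3)-np.outer(d[0],d[0]);A+=P;b+=P@o;L.append((o,P))
    x=np.linalg.solve(A,b);return x,sum(np.linalg.norm(P@(x-o)) for o,P in L)
def proj(n,p):
    c=C[n];q=np.array(c["view"])@np.append(p,1);return np.array([c["cx"]-c["fx"]*q[0]/q[2],c["cy"]+c["fy"]*q[1]/q[2]])
def big(m,roi,close=0):
    k=np.zeros_like(m);x0,y0,x1,y1=roi;k[y0:y1,x0:x1]=m[y0:y1,x0:x1]
    if close:k=cv2.morphologyEx(k,cv2.MORPH_CLOSE,np.ones((close,close)))
    cs,_=cv2.findContours(k,cv2.RETR_EXTERNAL,cv2.CHAIN_APPROX_NONE);return max(cs,key=cv2.contourArea)[:,0]
E
cat > m.py <<'E'
from h import *
I={n:cv2.imread(f"pics/{n}0.png").astype(int) for n in("top","side")}
for n in I:
    im=I[n];R=im[...,2];B=im[...,0];V=im.max(2)
    roi={"top":(200,175,325,245),"side":(230,165,310,250)}[n]
    m=((V<105)).astype(np.uint8)
    c=big(m,roi,3);w=plane(n,c,12)[:,:2].astype(np.float32);print(n,"gauge",cv2.minAreaRect(w))
    roi={"top":(345,170,425,262),"side":(240,270,370,370)}[n]
    m=((B>R+2)&(V>70)&(V<150)).astype(np.uint8)
    c=big(m,roi,3);w=plane(n,c,10)[:,:2].astype(np.float32);print(n,"rack",cv2.minAreaRect(w))
    # bright shaft
    roi={"top":(383,175,425,250),"side":(270,298,360,352)}[n]
    m=((V>145)&(R-B<12)).astype(np.uint8);c=big(m,roi);r=cv2.minAreaRect(c.astype(np.float32));print(n,"shaft",r,cv2.boxPoints(r).ravel())
print("px samples",[(n,I[n][y,x]) for n,x,y in(("top",230,222),("top",375,245),("top",402,210),("top",340,230),("side",275,232),("side",335,340),("side",320,330),("side",230,270))])
E
python3 m.py
```

```text
top gauge ((567.6368408203125, 154.45919799804688), (82.91279602050781, 326.7380065917969), 11.432252883911133)
top rack ((536.35498046875, -265.0550537109375), (228.03173828125, 167.04782104492188), 8.590750694274902)Traceback (most recent call last):
  File "m.py", line 13, in <module>
    m=((V>145)&(R-B<12)).astype(np.uint8);c=big(m,roi);r=cv2.minAreaRect(c.astype(np.float32));print(n,"shaft",r,cv2.boxPoints(r).ravel())
                                            ~~~^^^^^^^
  File "h.py", line 21, in big
    cs,_=cv2.findContours(k,cv2.RETR_EXTERNAL,cv2.CHAIN_APPROX_NONE);return max(cs,key=cv2.contourArea)[:,0]
                                                                            ~~~^^^^^^^^^^^^^^^^^^^^^^^^
ValueError: max() iterable argument is empty
```

```bash
python3 - <<'E'
import cv2
t=cv2.imread("pics/top0.png");s=cv2.imread("pics/side0.png")
print([tuple(t[205,x]) for x in range(386,414,2)]);print([tuple(s[y,315]) for y in range(305,350,3)])
E
sed -i 's/(V>145)&(R-B<12)/(V>T[n])\&(B-R<T2)/; 2i T={"top":118,"side":122};T2=6' m.py; python3 m.py
```

```text
[(np.uint8(77), np.uint8(72), np.uint8(70)), (np.uint8(79), np.uint8(75), np.uint8(72)), (np.uint8(74), np.uint8(69), np.uint8(67)), (np.uint8(76), np.uint8(71), np.uint8(69)), (np.uint8(34), np.uint8(33), np.uint8(32)), (np.uint8(63), np.uint8(64), np.uint8(62)), (np.uint8(97), np.uint8(97), np.uint8(96)), (np.uint8(115), np.uint8(114), np.uint8(112)), (np.uint8(116), np.uint8(115), np.uint8(114)), (np.uint8(102), np.uint8(101), np.uint8(100)), (np.uint8(74), np.uint8(70), np.uint8(67)), (np.uint8(78), np.uint8(74), np.uint8(71)), (np.uint8(118), np.uint8(121), np.uint8(126)), (np.uint8(118), np.uint8(121), np.uint8(124))]
[(np.uint8(96), np.uint8(92), np.uint8(90)), (np.uint8(97), np.uint8(93), np.uint8(91)), (np.uint8(97), np.uint8(92), np.uint8(90)), (np.uint8(96), np.uint8(92), np.uint8(90)), (np.uint8(96), np.uint8(92), np.uint8(90)), (np.uint8(123), np.uint8(123), np.uint8(122)), (np.uint8(140), np.uint8(140), np.uint8(139)), (np.uint8(141), np.uint8(141), np.uint8(140)), (np.uint8(128), np.uint8(128), np.uint8(127)), (np.uint8(95), np.uint8(96), np.uint8(94)), (np.uint8(54), 
[... 466 characters left out ...]
0.0) [383. 175. 424. 175. 424. 249. 383. 249.]
side gauge ((570.5243530273438, 182.2410430908203), (102.46864318847656, 394.95220947265625), 11.105561256408691)
side rack ((537.6367797851562, -268.052490234375), (226.11724853515625, 166.64193725585938), 8.808979034423828)
side shaft ((321.23980712890625, 318.0026550292969), (28.734025955200195, 80.64879608154297), 75.37911987304688) [278.6 314.3 356.6 293.9 363.9 321.7 285.8 342.1]
px samples [('top', array([50, 46, 44])), ('top', array([21, 17, 16])), ('top', array([119, 119, 117])), ('top', array([120, 124, 129])), ('side', array([61, 58, 56])), ('side', array([95, 90, 89])), ('side', array([92, 92, 91])), ('side', array([147, 151, 156]))]
```

```bash
cat > m2.py <<'E'
from h import *
import math
I={n:cv2.imread(f"pics/{n}0.png").astype(int) for n in("top","side")}
E={}
for n in I:
    im=I[n];R=im[...,2];B=im[...,0];V=im.max(2)
    if n=="side":
        c=big((V<80).astype(np.uint8),(230,165,310,250),3);print("side gauge",cv2.minAreaRect(plane(n,c,12)[:,:2].astype(np.float32)))
    roi={"top":(385,178,418,248),"side":(270,298,360,352)}[n]
    m=((V>{"top":60,"side":80}[n])&(abs(R-B)<=4)).astype(np.uint8);c=big(m,roi)
    r=cv2.minAreaRect(c.astype(np.float32));b=cv2.boxPoints(r);print(n,"shaft",r)
    # end midpoints of the long axis
    e=[np.linalg.norm(b[i]-b[(i+1)%4]) for i in range(4)];i=int(np.argmin(e[:2]));a=(b[i]+b[i+1])/2;d=(b[(i+2)%4]+b[(i+3)%4])/2
    E[n]=sorted([a,d],key=lambda p:-p[1]);print(E[n])
t,et=tri(E["top"][0],E["side"][0]);s,es=tri(E["top"][1],E["side"][1]);print("tail",t,et,"nose",s,es,"len",np.linalg.norm(s-t))
# rack/gauge frames from both views
for th,c in((8.7,(537,-266.5)),):
    a=math.radians(th);x=np.array([math.cos(a),math.sin(a)]);y=np.array([-x[1],x[0]]);print("shaft centre exp",c+-45*y,"gap",c-45*y+20*x)
# gauge heights: ring/support tops: bright blobs in both views
for n,roi in(("top",(205,180,320,235)),("side",(235,160,310,245))):
    V=I[n].max(2);im=I[n];m=((V>85)&(abs(im[...,2]-im[...,0])<=4)).astype(np.uint8);k=np.zeros_like(m);x0,y0,x1,y1=roi;k[y0:y1,x0:x1]=m[y0:y1,x0:x1]
    N,_,st,ce=cv2.connectedComponentsWithStats(k);print(n,[(st[i].tolist(),ce[i].round(1).tolist()) for i in range(1,N) if st[i,4]>5])
E
python3 m2.py
```

```text
top shaft ((402.0921325683594, 211.39512634277344), (62.747840881347656, 10.192872047424316), 76.86598205566406)
[array([409.2, 241.9], dtype=float32), array([395. , 180.8], dtype=float32)]
side gauge ((570.2040405273438, 181.21310424804688), (97.73503112792969, 390.3316955566406), 10.946401596069336)
side shaft ((315.0943603515625, 321.3302001953125), (31.180849075317383, 82.96578216552734), 74.05460357666016)
[array([275.2, 332.7], dtype=float32), array([355. , 309.9], dtype=float32)]
tail [ 443.3 -319.6   87.1] 1.0514527564435494 nose [ 653.1 -294.5   45.5] 1.8105380366850534 len 215.4004327854979
shaft centre exp [ 543.8 -311. ] gap [ 563.6 -308. ]
top [([300, 195, 4, 8, 22], [301.1, 198.5]), ([276, 200, 4, 8, 22], [277.6, 203.6]), ([254, 203, 3, 10, 15], [254.9, 207.7]), ([266, 202, 3, 8, 10], [267.2, 205.5]), ([242, 206, 2, 7, 9], [242.4, 209.1]), ([230, 209, 2, 7, 9], [230.4, 212.1]), ([218, 212, 2, 7, 7], [218.3, 215.0])]
side [([241, 164, 13, 11, 25], [245.6, 167.2]), ([247, 169, 14, 9, 35], [252.6, 172.1]), ([253, 174, 14, 11, 41], [258.4, 178.7]), ([237, 181, 5, 2, 6], [239.2, 181.7]), ([259, 181, 15, 11, 41], [265.0, 185.3]), ([265, 188, 15, 12, 49], [271.4, 193.5]), ([273, 204, 10, 10, 44], [278.3, 210.1]), ([286, 220, 12, 11, 46], [291.5, 226.5]), ([298, 226, 8, 9, 16], [301.8, 231.4]), ([283, 240, 4, 3, 9], [284.6, 240.7])]
```

```bash
cat > m3.py <<'E'
from h import *
I={n:cv2.imread(f"pics/{n}0.png").max(2).astype(float) for n in("top","side")}
def mid(line,a,b,lo):   # subpixel middle of bright run in a..b, half-level edges against dark sides
    s=line[a:b];k=np.where(s>lo)[0];k=max(np.split(k,np.where(np.diff(k)>1)[0]+1),key=len)
    l=k[0]-(s[k[0]]-lo)/(s[k[0]]-s[k[0]-1]);r=k[-1]+(s[k[-1]]-lo)/(s[k[-1]]-s[k[-1]+1]);return a+(l+r)/2,r-l
P={"top":[],"side":[]};W=[]
for v in range(193,216):
    c=401+(v-205)*.2; x,w=mid(I["top"][v],int(c)-11,int(c)+12,88);P["top"].append((x,v));W.append(w)
print("top w",np.array(W));W=[]
for u in range(308,338):
    c=326-(u-315)*.285;y,w=mid(I["side"][:,u],int(c)-13,int(c)+13,109);P["side"].append((u,y));W.append(w)
print("side w",np.array(W))
N={}
for n in P:
    vx,vy,x0,y0=cv2.fitLine(np.array(P[n],np.float32),cv2.DIST_HUBER,0,.01,.01).ravel();e=np.array([[x0-20*vx,y0-20*vy],[x0+20*vx,y0+20*vy]])
    print(n,e.ravel());o,d=rays(n,e);q=np.cross(d[0],d[1]);q/=np.linalg.norm(q);N[n]=(q,q@o)
d=np.cross(N["top"][0],N["side"][0]);d/=np.linalg.norm(d);d*=np.sign(d[0])
p=np.linalg.solve([N["top"][0],N["side"][0],d],[N["top"][1],N["side"][1],d@[550,-305,50]])
print("shaft axis pt",p,"dir",d,"yaw deg",np.degrees(np.arctan2(d[1],d[0])))
for nm,a,b in(("tail",(406,241),(281,341.7)),("ring1top",(267.2,205.5),(272,188.5)),("ring5top",(218.3,215),(247,164.5)),("V far",(301.1,198.5),(291.5,226)),("V near",(277.6,203.6),(278.3,209.5))):
    x,e=tri(a,b);print(nm,x,e)
for nm,px,z in(("rings",[(267.2,205.5),(254.9,207.7),(242.4,209.1),(230.4,212.1),(218.3,215)],88),("Vs",[(277.6,203.6),(301.1,198.5)],50)):print(nm,plane("top",px,z)[:,:2].tolist())
for n,roi in(("top",(200,175,325,245)),("side",(230,165,310,250))):
    pass
E
python3 m3.py
```

```text
top w [7.  7.3 7.5 7.1 7.2 7.4 7.5 7.2 7.3 7.1 7.4 7.4 7.3 7.2 7.2 7.5 7.6 7.2
 7.1 7.7 7.3 7.3 7.2]
side w [12.1 12.  12.  12.1 12.  12.  12.1 11.9 11.9 11.9 11.9 11.8 11.8 11.9
 11.9 11.9 11.8 11.8 11.8 11.9 12.  11.9 12.  11.9 11.9 11.8 11.7 11.6
 11.1 11.1]
top [396.5 183.  404.6 222.2]
side [301.3 331.1 337.9 314.8]
shaft axis pt [ 550.7 -309.9   57.4] dir [1.  0.2 0. ] yaw deg 8.655031865366864
tail [ 453.6 -320.8   43.9] 5.213777078025867
ring1top [567.9 129.3 107.7] 9.186288409785131
ring5top [537.  288.2  88.8] 1.1334632507882074
V far [596.9  19.7  47.8] 2.0761233569110833
V near [581.1  97.7  47.5] 2.747070825104624
rings [[566.7381724336733, 130.7501669426302], [560.0418260868474, 170.4337015812133], [555.9722324690822, 210.72730395052645], [546.667216916286, 249.34770592214102], [537.7071849604465, 288.22887737440095]]
Vs [[579.254687463204, 97.86895430313852], [595.4227125106459, 19.896048130678004]]
```

The text heights agree with what I measured: V tops triangulate to about 48 mm, a ring top to 89 mm, and the shaft axis to 44–57 mm, biased by shading. The gauge pose fits both the base and the V blobs within 1 mm. Next I pick up the shaft.

```bash
cat >> h.py <<'E'
import math
def quat(deg): a=math.radians(deg)/2;return [math.cos(a),math.sin(a),0.,0.]  # tool x at yaw deg, z down
SY=8.65; sx=np.array([math.cos(math.radians(SY)),math.sin(math.radians(SY))]);SC=np.array([543.8,-311.])
GY=101.43; gy=np.array([math.cos(math.radians(GY)),math.sin(math.radians(GY))]);GO=np.array([572.0,132.9])
def g(y,z,lat=0): return [*(GO+y*gy+lat*np.array([gy[1],-gy[0]])),z-19]   # TCP for grasp point at gauge y, height z
def st(msg):
    s=bot.read_state();print(msg,"t%.1f"%s["t"],s["tcp_pos"],"F",s["contact_force"],"w%.1f"%s["width"]);return s
def snap(n,name): cv2.imwrite(f"pics/{name}.png",bot.camera(n)[:,:,::-1])
E
cat > s1.py <<'E'
from h import *
for nm,px,z in(("tail",(408.5,243),55),("nose",(396.7,182.3),52)):
    print(nm,(plane("top",px,z)[0,:2]-SC)@sx)
q=quat(SY-180)
print(bot.solve_ik([*SC,200],q),bot.solve_ik(g(-80,150),quat(GY-180)))
bot.move_ptp([*SC,180],q); bot.move_gripper(62)
bot.line_to([*SC,60],150); st("above"); bot.line_to([*SC,31],60); st("down")
bot.move_gripper(20,35); st("grip")
bot.line_to([*SC,45],40); st("lift"); bot.line_to([*SC,200],200); st("up")
snap("side","side1");snap("top","top1")
E
python3 s1.py && python3 -c "
import cv2,numpy as np
a=cv2.imread('pics/top1.png')[160:270,330:470];b=cv2.imread('pics/side1.png')[170:365,200:400]
f=lambda i,k:cv2.convertScaleAbs(cv2.resize(i,None,fx=k,fy=k,interpolation=2),alpha=1.3)
a=f(a,3);b=f(b,2);h=max(a.shape[0],b.shape[0]);z=lambda i:cv2.copyMakeBorder(i,0,h-i.shape[0],0,0,0)
cv2.imwrite('pics/m1.png',np.hstack([z(b),z(a)[:,:400]]))"
```

```text
tail -101.46207794565615
nose 102.68827453773795
[-0.2  0.3 -0.1  0.  -1.1 -1.2] [ 0.4  0.3 -0.3  0.  -1.  -0.2]
above t5.2 [ 544.5 -311.3   60.9] F [0.2 0.6 0.4] w62.2
down t5.9 [ 543.8 -311.    30.7] F [-0.7 -0.8  1.4] w61.9
grip t6.5 [ 543.8 -311.    31.2] F [-0.1  1.2  2.5] w29.0
lift t7.0 [ 543.8 -311.    45.1] F [ 0.   0.7 -4.5] w29.0
up t7.9 [ 542.9 -310.6  198.5] F [-0.5  0.6 -4. ] w29.2
```

View pics/m1.png

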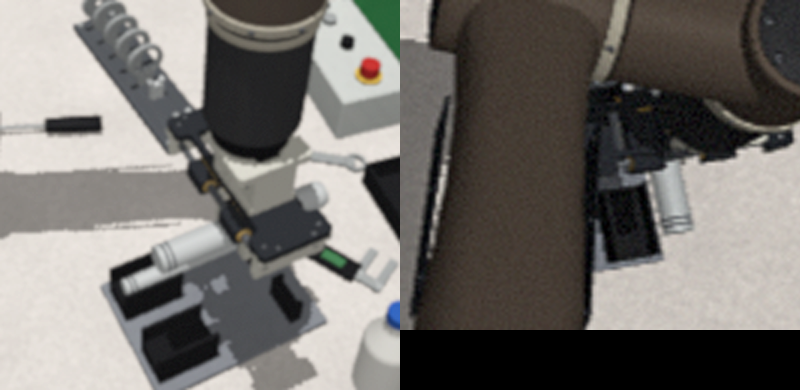

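The montage shows the thicker shaft held level at its middle, and the slim shaft still in the rack. Next: align it with the gauge, put the nose through ring 1, and lower it.

```bash
cat > s2.py <<'E'
from h import *
bot.move_ptp(g(-120,200),quat(GY-180)); bot.line_to(g(-120,90),200); bot.line_to(g(-120,64),60); st("over V")
for y in (-100,-80):
    bot.line_to(g(y,64),80); s=st("fwd %d"%y)
    if np.hypot(*s["contact_force"][:2])>8: raise SystemExit("contact")
for z in (62,61,60.5,60,59.5,59):
    bot.line_to(g(-80,z),15); s=st("z%.1f"%z)
    if s["contact_force"][2]>1.5: break
bot.pause(.2); st("settle")
snap("side","side2"); snap("top","top2")
E
python3 s2.py; python3 -c "
import cv2,numpy as np
a=cv2.imread('pics/top2.png')[160:260,200:330];b=cv2.imread('pics/side2.png')[140:260,220:320]
f=lambda i,k:cv2.convertScaleAbs(cv2.resize(i,None,fx=k,fy=k,interpolation=2),alpha=1.3)
a=f(a,3);b=f(b,4);h=max(a.shape[0],b.shape[0]);z=lambda i:cv2.copyMakeBorder(i,0,h-i.shape[0],0,0,0)
cv2.imwrite('pics/m2.png',np.hstack([z(b),z(a)[:,:400]]))"
```

```text
over V t10.6 [597.5  15.9  45.1] F [ 5.8  0.7 -5.8] w29.0
fwd -100 t11.0 [590.8  34.8  44.4] F [-0.6 -0.1 -4.8] w29.5
fwd -80 t11.4 [587.7  55.1  45. ] F [ 1.8 -1.  -3.1] w29.1
z62.0 t11.7 [588.1  54.4  43.1] F [-0.3  0.9 -2.6] w29.4
z61.0 t11.9 [588.7  54.5  42.5] F [2.7 0.2 0.3] w28.9
z60.5 t12.2 [588.9  54.6  42.3] F [ 2.2 -1.2  6. ] w28.8
settle t12.4 [588.9  54.6  42.3] F [ 2.1 -0.5  5.9] w29.1
```

View pics/m2.png

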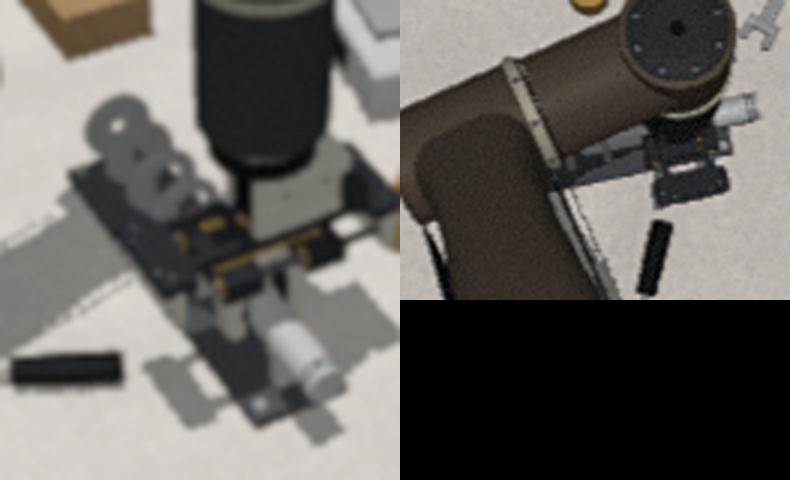

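The shaft is resting on the Vs: the vertical force went from -4 to +6 N. Now I let go, retreat and look.

```bash
cat > s3.py <<'E'
from h import *
bot.move_gripper(62); st("open"); bot.pause(.2)
bot.line_to(g(-80,130),120); bot.line_to(g(-80,220),200)
j=np.array(bot.read_state()["joint_pos"]); j[0]-=.8; bot.move_joints(j); st("away")
snap("side","side3"); snap("top","top3")
E
python3 s3.py; python3 -c "
import cv2,numpy as np
a=cv2.imread('pics/top3.png')[170:245,200:333];b=cv2.imread('pics/side3.png')[150:260,225:325]
f=lambda i,k:cv2.convertScaleAbs(cv2.resize(i,None,fx=k,fy=k,interpolation=2),alpha=1.3)
a=f(a,3);b=f(b,4);h=max(a.shape[0],b.shape[0]);z=lambda i:cv2.copyMakeBorder(i,0,h-i.shape[0],0,0,0)
cv2.imwrite('pics/m3.png',np.hstack([z(b),z(a)[:,:400]]))"
```

```text
open t13.2 [587.8  54.5  41.5] F [-0.4  0.7 -0.5] w61.6
away t16.4 [ 448.9 -382.8  200.3] F [0.9 0.  0.5] w62.1
```

View pics/m3.png

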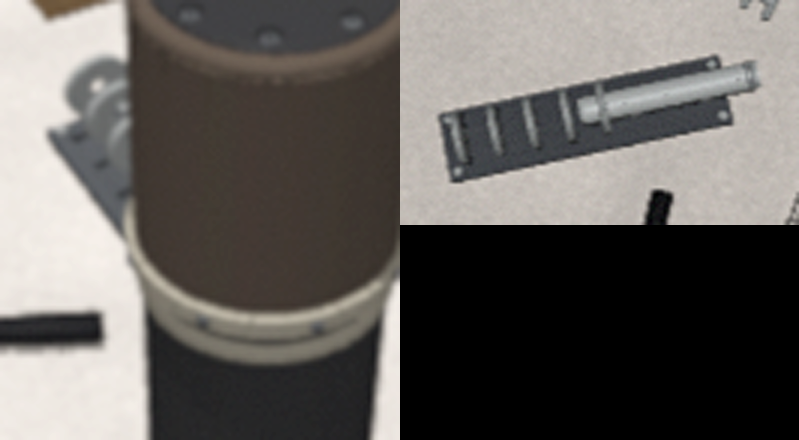

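The shaft lies level on both Vs with its nose about 16 mm past ring 1 (nose at about (261,207), tail at about (319,195) in the top view). I'll refine the axis from this picture, then regrip on the tail half.

```bash
cat > m4.py <<'E'
from h import *
V=cv2.imread("pics/top3.png").max(2).astype(float);P=[];W=[]
for u in range(272,308):
    c=203-(u-285)*.2;s=V[int(c)-9:int(c)+10,u];k=np.where(s>75)[0];k=max(np.split(k,np.where(np.diff(k)>1)[0]+1),key=len)
    if k[0]==0 or k[-1]==18: continue
    l=k[0]-(s[k[0]]-75)/(s[k[0]]-s[k[0]-1]);r=k[-1]+(s[k[-1]]-75)/(s[k[-1]]-s[k[-1]+1]);P.append((u,int(c)-9+(l+r)/2));W.append(r-l)
print(np.array(W))
w=plane("top",P,62)[:,:2]-GO;lx=np.array([gy[1],-gy[0]])
f=np.polyfit(w@gy,w@lx,1);print("lat at y=-80",np.polyval(f,-80),"yaw err deg",math.degrees(math.atan(f[0])),"scatter",np.std(w@lx-np.polyval(f,w@gy)))
for nm,px,z in(("tail",(319,195.5),62),("nose",(261,207.3),62)):q=plane("top",px,z)[0,:2]-GO;print(nm,q@gy,q@lx)
E
python3 m4.py
```

```text
[9.  8.9 8.8 9.  9.  9.3 9.3 9.3 9.3 9.  9.  8.9 8.8 9.1 9.  9.  8.9 8.8
 9.  9.  9.1 8.9 9.  9.1 9.  8.9 8.8 9.  9.2 9.4 9.2 9.1 9. ]
lat at y=-80 0.6144444769727457 yaw err deg -0.017158959289400536 scatter 0.4460154121092808
tail -174.26279854858936 -4.153091344907638
nose 20.176191987182015 -2.548921710268756
```

```bash
cat > s4.py <<'E'
from h import *
L=.8;Z=71; q=quat(GY-180)   # TCP 52: tips just above the V tops (50)
bot.move_ptp(g(-140,170,L),q); bot.line_to(g(-140,100,L),200); bot.line_to(g(-140,Z,L),80); st("at")
bot.move_gripper(20,35); s=st("grip")
if not 28<s["width"]<30.6: raise SystemExit("width")
y=-140
lat=np.array([gy[1],-gy[0]])
while y<-36:
    y+=10 if y<-60 else 2
    bot.line_to(g(y,Z,L),60 if y<=-60 else 20); s=bot.read_state(); f=s["contact_force"]; ya=(s["tcp_pos"][:2]-GO)@gy
    print("y%d act %.1f axial %.1f lat %.1f z %.1f w%.1f t%.1f"%(y,ya,f[:2]@gy,f[:2]@lat,f[2],s["width"],s["t"]))
    if f[:2]@gy<-9: break
E
python3 s4.py
```

```text
at t19.1 [600.8  -4.1  52.3] F [0.4 0.4 0.7] w61.7
grip t19.7 [602.2  -3.9  52.8] F [ 5.7 -0.9  1.5] w29.0
y-130 act -129.7 axial 0.5 lat 5.0 z 4.9 w29.3 t20.0
y-120 act -119.8 axial 0.9 lat 5.2 z 5.5 w29.1 t20.3
y-110 act -109.8 axial 0.2 lat 5.1 z 5.6 w29.0 t20.7
y-100 act -99.8 axial 0.4 lat 4.1 z 5.9 w28.9 t21.0
y-90 act -89.8 axial 0.3 lat 5.3 z 5.2 w28.9 t21.3
y-80 act -79.7 axial 0.6 lat 5.7 z 5.4 w28.9 t21.6
y-70 act -69.7 axial 0.2 lat 5.6 z 4.3 w29.3 t21.9
y-60 act -59.7 axial 0.2 lat 5.9 z 5.0 w29.3 t22.2
y-58 act -58.2 axial -2.0 lat 5.6 z 6.1 w29.0 t22.5
y-56 act -56.4 axial -2.7 lat 6.1 z 4.8 w29.5 t22.7
y-54 act -54.4 axial -3.0 lat 5.6 z 5.1 w29.5 t23.0
y-52 act -52.5 axial -3.1 lat 5.1 z 5.1 w29.2 t23.2
y-50 act -50.5 axial -3.6 lat 5.3 z 6.0 w29.5 t23.5
y-48 act -49.5 axial -8.8 lat 6.0 z 4.9 w28.9 t23.7
y-46 act -49.3 axial -18.7 lat 8.3 z 4.1 w29.3 t24.0
```

It stopped at grip y = -49.3 with 19 N axial. That means a nose about 5 mm further along the shaft than estimated, or the fingers have met the V. I'll let go, back away and check.

```bash
cat > s5.py <<'E'
from h import *
bot.move_gripper(62); s=st("open"); bot.pause(.2)
p=s["tcp_pos"]; bot.line_to([p[0],p[1],120],120); bot.line_to([p[0],p[1],220],250)
j=np.array(bot.read_state()["joint_pos"]); j[0]+=.75; bot.move_joints(j); st("away")
snap("side","side5"); snap("top","top5")
E
python3 s5.py; python3 -c "
import cv2,numpy as np
a=cv2.imread('pics/top5.png')[175:240,205:325];b=cv2.imread('pics/side5.png')[150:260,225:325]
f=lambda i,k:cv2.convertScaleAbs(cv2.resize(i,None,fx=k,fy=k,interpolation=2),alpha=1.4)
a=f(a,4)[:,:];b=f(b,3);h=max(a.shape[0],b.shape[0]);z=lambda i:cv2.copyMakeBorder(i,0,h-i.shape[0],0,0,0)
cv2.imwrite('pics/m5.png',np.hstack([z(b),z(a)]))"
```

```text
open t24.8 [581.8  88.1  52. ] F [-0.1 -0.8 -0.3] w61.7
away t27.8 [366.1 460.2 219.6] F [ 0.3 -0.4 -0.4] w62.0
```

View pics/m5.png

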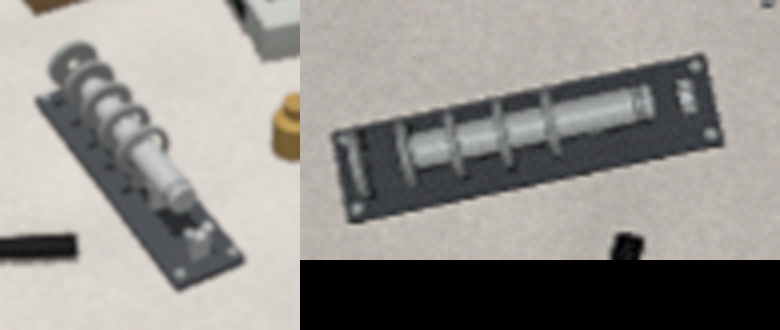

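The picture shows the shaft through rings 1–3, its nose at ring 4 and its tail at about (293,201) in the top view, past the near V. I'll check the gap numerically, using a profile along the shaft's top line in both top pictures.

```bash
cat > m6.py <<'E'
from h import *
lx=np.array([gy[1],-gy[0]])
def prof(f,ys,z,lat=.8):
    V=cv2.imread(f).max(2).astype(np.float32);P=np.array([proj("top",[*(GO+y*gy+lat*lx),z]) for y in ys],np.float32)
    return cv2.remap(V,P[:,0].reshape(1,-1).copy(),P[:,1].reshape(1,-1).copy(),cv2.INTER_LINEAR).ravel().round().astype(int)
for f,a in(("pics/top3.png",-190),("pics/top5.png",-100)):
    ys=np.arange(a,a+30,2);print(f,"tail z70",list(zip(ys.tolist(),prof(f,ys,70).tolist())))
ys=np.arange(96,136,2)
print("nose z72 seated",list(zip(ys.tolist(),prof("pics/top5.png",ys,72).tolist())))
print("same, no shaft ",prof("pics/top3.png",ys,72).tolist())
c=cv2.imread("pics/side5.png")[150:215,230:290];cv2.imwrite("pics/m6a.png",cv2.convertScaleAbs(cv2.resize(c,None,fx=8,fy=8,interpolation=2),alpha=1.4))
E
python3 m6.py
```

```text
pics/top3.png tail z70 [(-190, 146), (-188, 146), (-186, 148), (-184, 150), (-182, 151), (-180, 150), (-178, 149), (-176, 147), (-174, 142), (-172, 131), (-170, 120), (-168, 111), (-166, 122), (-164, 126), (-162, 120)]
pics/top5.png tail z70 [(-100, 49), (-98, 47), (-96, 48), (-94, 49), (-92, 46), (-90, 51), (-88, 63), (-86, 87), (-84, 109), (-82, 115), (-80, 114), (-78, 104), (-76, 107), (-74, 109), (-72, 101)]
nose z72 seated [(96, 124), (98, 127), (100, 127), (102, 127), (104, 127), (106, 126), (108, 125), (110, 120), (112, 111), (114, 101), (116, 93), (118, 90), (120, 91), (122, 91), (124, 76), (126, 61), (128, 51), (130, 49), (132, 49), (134, 48)]
same, no shaft  [55, 54, 54, 57, 55, 53, 50, 47, 43, 59, 77, 97, 104, 103, 84, 67, 55, 54, 56, 57]
```

View pics/m6a.png

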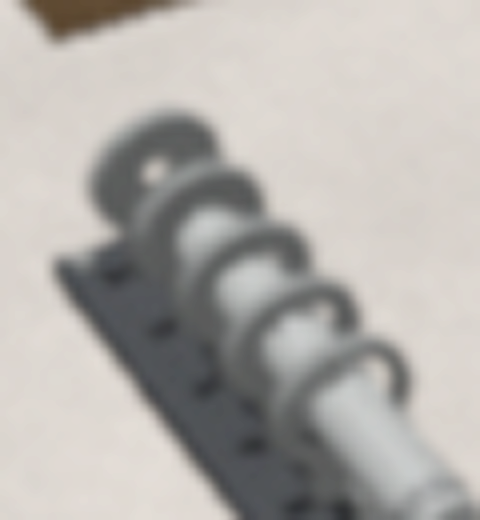

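The tail sits at about -85 mm (line dips at -78 and -72) and should be at -84 if seated. However, the stop came with the finger front at y ≈ -39.8, right at the V face (-40), so the fingers could have been what stopped. A second, gentle push gripped further back, clear of the V, will settle it.

```bash
cat > s7.py <<'E'
from h import *
L=1.8;Z=71;q=quat(GY-180);lat=np.array([gy[1],-gy[0]])
bot.move_ptp(g(-68,150,L),q); bot.line_to(g(-68,Z,L),120)
bot.move_gripper(20,35); st("grip")
for y in np.arange(-67,-58,1.):
    bot.line_to(g(y,Z,L),15); s=bot.read_state(); f=s["contact_force"]
    print("y%.1f act %.1f axial %.1f lat %.1f z %.1f t%.1f"%(y,(s["tcp_pos"][:2]-GO)@gy,f[:2]@gy,f[:2]@lat,f[2],s["t"]))
    if f[:2]@gy<-10: break
bot.move_gripper(62); s=st("open"); p=s["tcp_pos"]
bot.line_to([p[0],p[1],120],120); bot.line_to([p[0],p[1],220],250)
j=np.array(bot.read_state()["joint_pos"]); j[0]+=.75; bot.move_joints(j); st("away")
snap("side","side7"); snap("top","top7")
E
python3 s7.py; sed -e 's/top5/top7/g;s/side5/side7/;s/m6a/m7a/' m6.py > m7.py; python3 m7.py | grep -v same
python3 -c "
import cv2
a,b=[cv2.imread(f'pics/{n}.png') for n in('top0','top7')];d=cv2.absdiff(a,b).max(2)
for n,(x0,y0,x1,y1) in dict(slim=(362,175,388,252),wrench=(312,130,344,180),driver=(270,230,295,285),caliper=(355,145,398,187),bottle=(418,152,448,185),weight=(252,145,272,166),carton=(122,190,170,228),jar=(155,234,182,260)).items(): print(n,int((d[y0:y1,x0:x1]>30).sum()),end=' ')
f=lambda i,k:cv2.convertScaleAbs(cv2.resize(i,None,fx=k,fy=k,interpolation=2),alpha=1.3)
cv2.imwrite('pics/m7.png',f(b[90:290,60:460],2))"
```

```text
grip t31.0 [588.1  66.7  52.4] F [ 2.6 -1.   1.1] w29.2
y-67.0 act -67.8 axial -6.2 lat 2.9 z 1.1 t31.3
y-66.0 act -67.7 axial -9.9 lat 3.8 z 1.0 t31.5
y-65.0 act -67.6 axial -15.8 lat 3.8 z 1.4 t31.8
open t32.6 [586.6  69.6  52. ] F [-0.7  0.1 -0.4] w61.9
away t35.4 [382.1 450.  219.5] F [-1.1  0.  -0.6] w61.7
pics/top3.png tail z70 [(-190, 146), (-188, 146), (-186, 148), (-184, 150), (-182, 151), (-180, 150), (-178, 149), (-176, 147), (-174, 142), (-172, 131), (-170, 120), (-168, 111), (-166, 122), (-164, 126), (-162, 120)]
pics/top7.png tail z70 [(-100, 49), (-98, 49), (-96, 48), (-94, 48), (-92, 48), (-90, 53), (-88, 64), (-86, 88), (-84, 110), (-82, 117), (-80, 115), (-78, 103), (-76, 105), (-74, 107), (-72, 99)]
nose z72 seated [(96, 129), (98, 131), (100, 132), (102, 132), (104, 131), (106, 129), (108, 127), (110, 122), (112, 115), (114, 103), (116, 94), (118, 90), (120, 91), (122, 92), (124, 76), (126, 62), (128, 51), (130, 48), (132, 47), (134, 48)]
slim 0 wrench 0 driver 0 caliper 10 bottle 0 weight 0 carton 0 jar 562
```

View pics/m7.png

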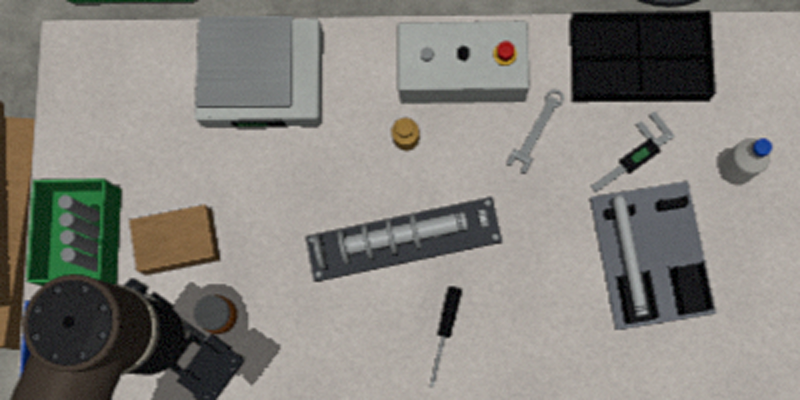

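With the fingers clear of the V, the shaft moved no more than 0.2 mm as the axial force rose to 16 N. It is stopped by ring 4. The bystanders and the slim shaft are where they were; the jar only has the arm's shadow on it. Handing in.

```bash
python3 -c "
from plant import bot
bot.close_job()"
```

```text
the job is handed in; nothing more can be done
```

I took the thicker shaft from the rack and laid it level on the two V supports with its nose about 20–25 mm past the centre of ring 1, then let go of it. I gripped it again on its tail half, pushed it through rings 1–3 until ring 4 stopped it, let go and moved the arm clear. The job was handed in at about 35 s.

- **Seating:** The first push stopped at 19 N, about 5 mm of travel sooner than I expected. The fingers were level with a V support at that moment and could have been what stopped it. So I gripped again further back, clear of the V. The axial force then rose to 16 N while the shaft moved no more than 0.2 mm, so the stop was ring 4.
- **Last picture:** The tail reads about -85 mm along the gauge, where a seated shaft should read -84 mm. That is within my measuring error, and the side picture taken before the second push shows no gap at ring 4.
- **Disagreements:** The shaft axis in the rack measured 44–57 mm high by two methods, against 50 mm in the text. One ring-1 top match gave 108 mm, a poor pairing (9 mm residual) that I discarded. The gauge sideways position was about 1–2 mm off, which showed as 3–8 N of side force while pushing.
- **Everything else:** Compared with the first top picture, the slim shaft and five of the seven bystanders show no change. The caliper differs by 10 pixels and looks unmoved; I put that down to the thick shaft having gone from beside it. The jar area changed because the arm's shadow fell on it; the jar itself looks unmoved.

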